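# Load the carry rack with the row of line spools

## Task

Load the black carry rack for the next fishing session: move the four line spools from the wooden stand onto its four pegs, keeping the row in the same left-to-right order that it has on the stand. Lower each spool over its peg until it lies flat on the rack's rail, and do not let any spool drop.

Things in the scene. Friction and masses are not known exactly. Their poses are not given: they have to be found in the camera images.
- spool_red_mid (a point): red line spool, loose, about 45 g: a flat white-flanged reel wound with red line, with a red ring on top; 58 mm across, 20 mm thick, with a round 26 mm bore through it. It lies flat on the rail of the wooden stand with a peg through its bore. The point is its centre, half-way up; its z axis is the bore's axis, its yaw means nothing.
- spool_yellow_mid (a point): yellow line spool, loose, about 45 g: a flat white-flanged reel wound with yellow line, with a yellow ring on top; 58 mm across, 20 mm thick, with a round 26 mm bore through it. It lies flat on the rail of the wooden stand with a peg through its bore. The point is its centre, half-way up; its z axis is the bore's axis, its yaw means nothing.
- spool_blue_mid (a point): blue line spool, loose, about 45 g: a flat white-flanged reel wound with blue line, with a blue ring on top; 58 mm across, 20 mm thick, with a round 26 mm bore through it. It lies flat on the rail of the wooden stand with a peg through its bore. The point is its centre, half-way up; its z axis is the bore's axis, its yaw means nothing.
- spool_green_mid (a point): green line spool, loose, about 45 g: a flat white-flanged reel wound with green line, with a green ring on top; 58 mm across, 20 mm thick, with a round 26 mm bore through it. It lies flat on the rail of the wooden stand with a peg through its bore. The point is its centre, half-way up; its z axis is the bore's axis, its yaw means nothing.
- peg_red: red upright peg of the wooden stand, fixed, 12 mm thick, 36 mm high with a tapered tip, so that it stands 16 mm proud of the spool on it. The red spool starts on it. Origin at the peg's foot, on the rail's upper face.
- peg_yellow: yellow upright peg of the wooden stand, fixed, 12 mm thick, 36 mm high with a tapered tip, so that it stands 16 mm proud of the spool on it. The yellow spool starts on it. Origin at the peg's foot, on the rail's upper face.
- peg_blue: blue upright peg of the wooden stand, fixed, 12 mm thick, 36 mm high with a tapered tip, so that it stands 16 mm proud of the spool on it. The blue spool starts on it. Origin at the peg's foot, on the rail's upper face.
- peg_green: green upright peg of the wooden stand, fixed, 12 mm thick, 36 mm high with a tapered tip, so that it stands 16 mm proud of the spool on it. The green spool starts on it. Origin at the peg's foot, on the rail's upper face.
- stand: light wooden stand, fixed: rail 36 mm wide, 320 mm long, upper face 32 mm above the bench, on a low cross foot under each end (84 x 26 mm, 12 mm high); coloured pegs at y = +112.5, +37.5, -37.5 and -112.5 mm, their order changes. The spools overhang the rail by 11 mm each side, room there for fingers. Origin under its centre, on the bench; x across the rail, y along it to the robot's left (yaw within 0.12 rad).
- rack: black carry rack, blue catches on its ends, fixed, empty: rail 36 mm wide, upper face 32 mm above the bench, thin wire bail folded flat at its far side, end cheeks at y = +-166 mm, 42 mm high, four white pegs (12 mm thick, 36 mm high, tapered) at y = +112.5, +37.5, -37.5 and -112.5 mm. Roughly parallel to the stand, nearer or farther than it. Origin under its centre, on the bench; x across the rail, y along it to the robot's left (yaw within 0.12 rad).
Things that resemble listed ones, but are neither listed nor needed, are in the scene too. Leave any orange look-alike of the part that bears spool_red_mid alone.

How it is judged:
By the outcome, as a careful person would: the job done as asked, in the order asked, and still so for the second after the job is handed in, with the robot touching nothing.
It also fails if it takes over 101 s, if anything falls off the work surface, if the arm or the gripper's body presses on something with over 40 N, if the wrist force passes 120 N, or if a joint passes its speed limit or range.

## Robot

A 7-joint arm with a two-finger parallel gripper is mounted at the origin on the work surface. World frame = base frame: x ahead of the robot, y to its left, z up, the work surface at z = 0. Lengths are in m, angles in rad, forces in N, time in s.
With the tool pointing down it reaches from about 0.425 to 1.025 m from the base axis. Payload 9.4 kg.
Tool frame: the origin (TCP) lies where the fingers leave the gripper's body, on its centre line; the fingertips stand 73 mm ahead of it and the grasp point (between the pads) lies r.pinch_z ahead of it (r.pinch_z is the distance from the TCP to the grasp point, in m); z points along the fingers, y is the direction in which the jaws open and shut (so a half turn about z gives the same grasp; the last joint's range is limited). The gripper opens to 85 mm and grips with 20 to 120 N. Pads are 22 mm wide; open, the fingers measure 114 mm over their backs; the gripper's body (76 mm by 85 mm) begins 54 mm behind the grasp point. The pads swing forward as they close: fully open they stand 13 mm farther back than shut.
Start: joints at [1.195, 0.599, -0.003, 1.599, 0.002, 0.943, -0.08], TCP at [0.213, -0.693, 0.304] pointing down, gripper open.
Joint ranges: [-2.57, 2.57], [-0.35, 1.97], [-1.29, 1.29], [0.11, 2.56], [-1.05, 4.19], [0.11, 1.86], [-2.63, 2.63]. Speed limits (rad/s): [2.22, 2.22, 3.01, 3.01, 3.14, 3.14, 3.14].

## Interface

Orientations are given as a unit quaternion [w, x, y, z].
In Python, from plant import get_obs, snapshot, get_calibration, r gives the robot as it stands. The module is installed in compiled form; this text tells all that it offers.
- The arm moves only by the shell command python3 -m handwheel 'ROWS' [FORCE]. ROWS is a JSON object of lists of equal length, an entry for each row: "xyz": the shift along the tool's x, y, z in m, a list of three; "turn": the turn about the tool's z in rad; "claw": the closure, from -1 (fully open) to 1 (shut). A call has 1 to 20 rows; each row is the pose to reach, as a shift and turn from the pose commanded when the call began, along the tool's axes at that moment; what a row does not reach only later rows make up. A row lasts 1/8 s, in which the tool goes at most 62.5 mm and 10.7 degrees, less where a joint would pass 70% of its speed; a pose out of reach is approached as far as the arm can. A call with a gripper value outside its range is refused whole. The fingers move at their own pace and stop on an object; FORCE is the grip in N (left out, the last holds). Time passes only in rows, so rows that repeat a pose let the fingers close. It gives the time, the measured TCP pose, the force and the opening at its end, in the units of the state.
- get_obs(): the state, without advancing time (a new reading comes with each control period).
- snapshot(name): name is "scene" or "top"; returns the picture (384x512x3 uint8, red, green, blue); there is no depth.
- get_calibration(name): a dict with "intrinsics" (3x3 intrinsics, pixels), "cam_to_world" (4x4, takes a point from camera to world coordinates). Camera axes: x right, y down, z forward; pixel columns grow to the right and rows downward; lengths in m; the calibration is good to about 2 mm. A picture is of the moment at which its call begins. get_calibration takes no time and is no camera call.
- r.close_job(): hands the job in, once; it reports no verdict.
The state is a dict: "t": time; "joint_positions": joint angles; "qd": joint speeds; "effort": joint torques, N m; "position": TCP position; "eef_rot": TCP orientation; "wrist_force": force on the tool from outside, world axes, zero at the start; "moment": the same for the moment, N m; "grip_width": finger opening in m.
Only numpy, scipy, OpenCV 4.12 (cv2) and the standard library are available. Lean on these libraries where they do the work, as an engineer would, in place of code of your own. Each camera call takes 0.05 s, during which the arm holds its last target. There are 200 camera calls.

## Working session

There is one attempt and no reset: what is moved stays moved. The work goes in short steps, Python scripts to look and compute and a shell command to move; the robot and the scene stay as the last step left them, time stands still between calls to the robot, and variables do not carry over. Pictures are saved under pics/ and viewed, about 12 in all and at most 16, crops included, and the job is handed in when it is done.

```bash
mkdir -p pics; python3 - <<'E'
from plant import get_obs,snapshot,get_calibration,r
import cv2
for n in("top","scene"):
    cv2.imwrite(f"pics/{n}0.png",snapshot(n)[:,:,::-1]); c=get_calibration(n); print(n,c["intrinsics"],c["cam_to_world"])
print(get_obs(),r.pinch_z)
E
```

```text
top [[422.90560098   0.         260.90911573]
 [  0.         422.90560098 190.69031027]
 [  0.           0.           1.        ]] [[-0.02760973 -0.98704606  0.15804357  0.37249146]
 [-0.99948404  0.02466301 -0.02057628  0.01572027]
 [ 0.01641191 -0.15853013 -0.98721773  0.81330094]
 [ 0.          0.          0.          1.        ]]
scene [[393.15178213   0.         258.91008887]
 [  0.         393.15178213 183.78075434]
 [  0.           0.           1.        ]] [[ 0.2947938   0.55201013 -0.7799881   1.05892454]
 [ 0.95538971 -0.1857164   0.22965174 -0.13521545]
 [-0.01808649 -0.81289251 -0.58213284  0.47402152]
 [ 0.          0.          0.          1.        ]]
{'t': 0.1, 'joint_positions': array([ 1.19527861,  0.60004971, -0.00255335,  1.60006612,  0.00181381,
        0.94289045, -0.07977221]), 'qd': array([ 0.00095494, -0.00270818,  0.00063877, -0.00388737,  0.00020005,
       -0.00338859, -0.00143479]), 'effort': array([ 5.82479755e-03, -7.77990746e+01,  1.57096244e+00, -2.58621812e+01,
        1.27869268e-02,  5.49439035e-03,  7.12975407e-05]), 'position': array([ 0.21333667, -0.69256071,  0.30309398]), 'eef_rot': array([-6.84431030e-04,  9.88851355e-01,  1.48904329e-01, -1.72281866e-04]), 'wrist_force': array([-0.41650239,  0.19926515, -0.65115957]), 'moment': array([-0.01162512, -0.01243234, -0.01446784]), 'grip_width': 0.08533358004999886} 0.0539
```

View pics/top0.png

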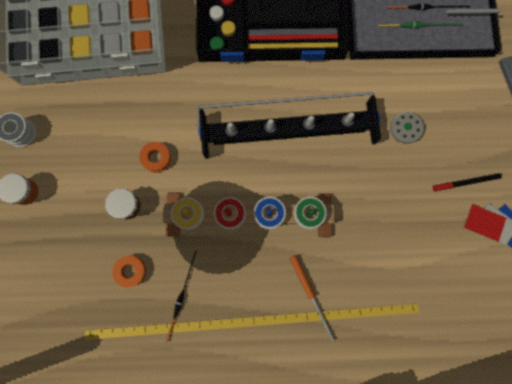

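View pics/scene0.png

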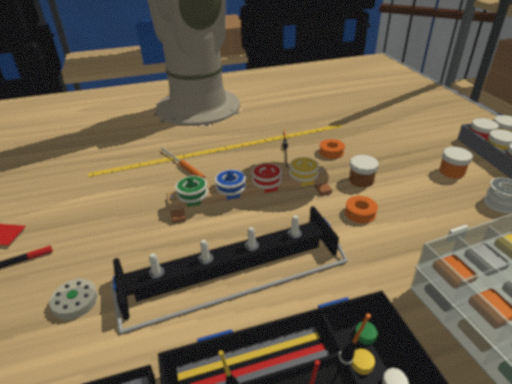

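Left to right on the stand: yellow (187,212), red (230,212), blue (270,212), green (311,212). The black rack lies farther off, with pegs at about (231,130), (270,126), (309,123) and (348,119) and its bail on the far side. There are orange rings at left, to be left alone. Next I'll measure spools and pegs.

```bash
cat > h.py <<'E'
import cv2,numpy as np
from plant import get_obs,snapshot,get_calibration,r
def ray(n,uv,z):
    c=get_calibration(n);T=np.array(c["cam_to_world"]);d=T[:3,:3]@np.linalg.inv(c["intrinsics"])@[uv[0],uv[1],1.]
    return T[:3,3]+d*(z-T[2,3])/d[2]
def proj(n,p):
    c=get_calibration(n);q=np.linalg.inv(c["cam_to_world"])@[*p,1.];q=np.array(c["intrinsics"])@q[:3];return q[:2]/q[2]
def tool():
    o=get_obs();w,x,y,z=o["eef_rot"]
    R=np.array([[1-2*(y*y+z*z),2*(x*y-z*w),2*(x*z+y*w)],[2*(x*y+z*w),1-2*(x*x+z*z),2*(y*z-x*w)],[2*(x*z-y*w),2*(y*z+x*w),1-2*(x*x+y*y)]])
    return o,R,np.array(o["position"])+R[:,2]*r.pinch_z
def crop(im,x0,y0,x1,y1,s,name): cv2.imwrite(name,cv2.resize(im[y0:y1,x0:x1],None,fx=s,fy=s,interpolation=cv2.INTER_CUBIC))
E
python3 - <<'E'
from h import *
im=cv2.imread("pics/top0.png");H=cv2.cvtColor(im,cv2.COLOR_BGR2HSV)
for nm,(a,b),x in(("yellow",(20,35),187),("red",(170,180),230),("blue",(100,125),270),("green",(55,85),311)):
    m=cv2.inRange(H,(a,110,60),(b,255,255));m2=np.zeros_like(m);m2[190:234,x-21:x+21]=m[190:234,x-21:x+21]
    p=cv2.findNonZero(m2); (c,rad)=cv2.minEnclosingCircle(p); print(nm,len(p),c,rad,p.mean((0,1)),ray("top",c,.052))
# white peg tips on rack
m=cv2.inRange(H,(0,0,110),(180,90,255))
for x,y in((231,130),(270,126),(309,123),(348,119)):
    q=m[y-14:y+14,x-12:x+12];n,l,s,ce=cv2.connectedComponentsWithStats(q)
    for i in range(1,n):
        if s[i][4]>10: print("peg",ce[i]+[x-12,y-14],s[i])
crop(im,160,85,390,245,3.4,"pics/c1.png")
E
```

```text
yellow 552 (194.7734375, 209.8828125) 23.341373443603516 [186.49094203 212.35869565] [0.46226633 0.12021721 0.052     ]
red 67 (228.65151977539062, 212.34848022460938) 13.416531562805176 [230.1641791 214.2238806] [0.45621581 0.05920457 0.052     ]
blue 384 (269.0, 212.0) 13.601571083068848 [269.11979167 211.95572917] [ 0.45496524 -0.01370612  0.052     ]
green 324 (310.1176452636719, 212.11764526367188) 13.200972557067871 [310.18209877 212.12037037] [ 0.45282629 -0.08822328  0.052     ]
peg [229.33333333 125.41666667] [ 9  6  4  9 24]
peg [269.56666667 122.46666667] [10  6  5 10 30]
peg [309.32352941 119.64705882] [10  7  6  9 34]
peg [348.9047619 116.5952381] [ 9  7  9 10 42]
```

View pics/c1.png

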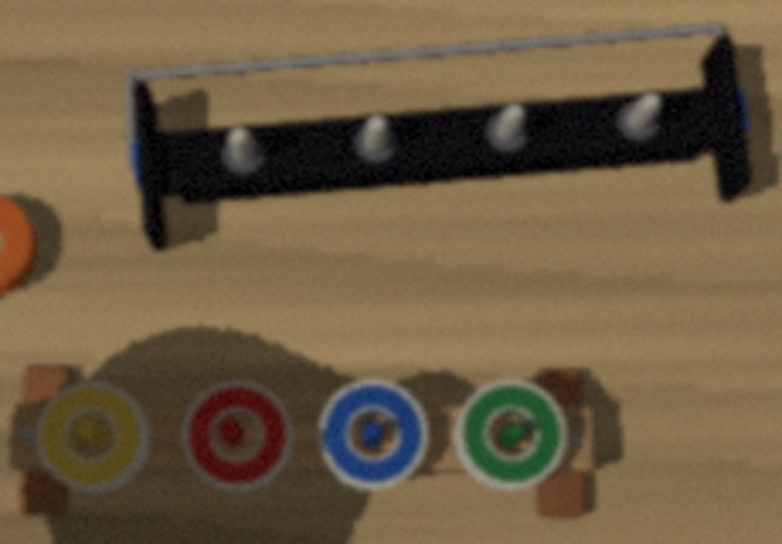

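```bash
python3 - <<'E'
from h import *
f=lambda x,y:(x/3.4+159.65,y/3.4+84.65)
for n,u in zip("yrbg",((187.,212.3),(229.4,212.6),(269.3,212.),(310.2,212.1))): print(n,ray("top",u,.052).round(4))
P=[ray("top",f(*p),.066) for p in((240,134),(377,121),(515,109),(653,98))]
Q=[ray("top",f(*p),.032) for p in((244,164),(375,152),(507,142),(637,132))]
print(np.round(P,4),np.round(Q,4))
def tri(a,b):
    A=[];B=[]
    for n,u in(("top",a),("scene",b)):
        o=np.array(get_calibration(n)["cam_to_world"])[:3,3];d=ray(n,u,0)-o;d/=np.linalg.norm(d);M=np.eye(3)-np.outer(d,d);A.append(M);B.append(M@o)
    return np.linalg.lstsq(np.vstack(A),np.hstack(B),rcond=None)[0].round(4)
print("bail",tri(f(130,75),(343,262)),tri(f(725,30),(122,330)))
for (a,b) in zip(((240,132),(377,119),(515,107),(655,97)),((295,219),(252,229),(204,241),(154,256))): print("tip",tri(f(*a),b))
o,R,g=tool();print(R.round(3),g)
E
python3 -m handwheel '{"xyz":[[0,-0.06,0],[0,-0.12,0],[0,-0.18,0],[0,-0.24,0]],"turn":[0.15,0.3,0.45,0.6],"claw":[-1,-1,-1,-1]}' 40; python3 -c "
from h import *
o,R,g=tool();print(o['joint_positions'].round(3),R.round(3),g)"
```

```text
y [0.4582 0.1342 0.052 ]
r [0.4557 0.0579 0.052 ]
b [ 0.455  -0.0142  0.052 ]
g [ 0.4529 -0.0884  0.052 ]
[[ 0.6173  0.053   0.066 ]
 [ 0.6229 -0.0212  0.066 ]
 [ 0.628  -0.0963  0.066 ]
 [ 0.6326 -0.1719  0.066 ]] [[ 0.6108  0.0527  0.032 ]
 [ 0.6162 -0.0212  0.032 ]
 [ 0.6203 -0.096   0.032 ]
 [ 0.6246 -0.1701  0.032 ]]
bail [0.6752 0.1183 0.0011] [ 0.6954 -0.2302  0.0038]
tip [0.6191 0.0529 0.0635]
tip [ 0.6239 -0.0205  0.067 ]
tip [ 0.6284 -0.0955  0.0685]
tip [ 0.6332 -0.1707  0.0662]
[[ 0.956  0.294 -0.001]
 [ 0.294 -0.956  0.001]
 [-0.    -0.001 -1.   ]] [ 0.21330732 -0.69249051  0.24919404]
t: 0.6
position: [0.1421, -0.4615, 0.3036]
eef_rot: [-0.0, 0.988, -0.152, -0.0]
wrist_force: [0.3, -0.0, 0.2]
grip_width: 0.0853
[ 1.035  0.314  0.155  2.148 -0.075  0.685 -0.636] [[ 0.954 -0.301 -0.   ]
 [-0.301 -0.954  0.   ]
 [-0.    -0.    -1.   ]] [ 0.14209567 -0.46146096  0.2497449 ]
```

```bash
cat >> h.py <<'E'
def to(p,head):
    """shift+turn in tool axes for grasp point to p, tool-x heading head"""
    o,R,g=tool();h=np.arctan2(R[1,0],R[0,0])
    print("t",o["t"],"g",g.round(4),"F",o["wrist_force"].round(1),"w",round(o["grip_width"],4),"j",o["joint_positions"].round(2))
    for q in np.atleast_2d(p): print("shift",(R.T@(q-g)).round(4),"turn",round(-(head-h),4))
S={"y":(.4582,.1342),"r":(.4557,.0579),"b":(.455,-.0142),"g":(.4529,-.0884)};HS=1.5468
P={"y":(.618,.053),"r":(.6231,-.021),"b":(.628,-.0958),"g":(.6328,-.171)};HP=1.5708+.066
E
python3 -m handwheel '{"xyz":[[0.053,-0.03,0],[0.106,-0.06,0],[0.16,-0.09,0],[0.213,-0.12,0],[0.266,-0.147,0],[0.252,-0.2,0.02],[0.238,-0.25,0.04],[0.225,-0.3,0.06],[0.211,-0.35,0.08],[0.198,-0.4,0.1],[0.184,-0.449,0.12],[0.184,-0.449,0.12],[0.184,-0.449,0.12],[0.184,-0.449,0.12]],"turn":[-0.18,-0.36,-0.54,-0.72,-0.9,-1.08,-1.26,-1.44,-1.62,-1.8,-1.853,-1.853,-1.853,-1.853],"claw":[-1,-1,-1,-1,-1,-1,-1,-1,-1,-1,-1,-1,-1,-1]}' 40
python3 - <<'E'
from h import *
to([*S["g"],.044],HS)
E
```

```text
t: 2.35
position: [0.4517, -0.0907, 0.1841]
eef_rot: [0.0, 0.715, 0.699, -0.0]
wrist_force: [0.2, -0.8, 0.4]
grip_width: 0.0853
t 2.35 g [ 0.4517 -0.0908  0.1302] F [ 0.2 -0.8  0.4] w 0.0853 j [ 0.28  0.5  -0.29  2.29  0.37  0.39 -0.34]
shift [0.0024 0.0011 0.0862] turn 0.0023
```

```bash
python3 -m handwheel '{"xyz":[[0.0024,0.001,0.03],[0.0024,0.001,0.06],[0.0024,0.001,0.078],[0.0024,0.001,0.086],[0.0024,0.001,0.086],[0.0024,0.001,0.086],[0.0024,0.001,0.086],[0.0024,0.001,0.086],[0.0024,0.001,0.086],[0.0024,0.001,0.086]],"turn":[0,0,0,0,0,0,0,0,0,0],"claw":[-1,-1,-1,-1,-1,0.1,0.1,0.1,0.1,0.1]}' 30
python3 -m handwheel '{"xyz":[[0,0,-0.01],[0,0,-0.03],[0,0,-0.05],[0,0,-0.07],[0,0,-0.07],[0,0,-0.07]],"turn":[0,0,0,0,0,0],"claw":[0.1,0.1,0.1,0.1,0.1,0.1]}' 30
python3 - <<'E'
from h import *
to([*P["g"],.115],HP)
im=snapshot("scene")[:,:,::-1]; crop(im,100,100,380,310,2.8,"pics/s1.png")
E
```

```text
t: 3.6
position: [0.453, -0.0872, 0.0988]
eef_rot: [0.001, 0.714, 0.7, 0.0]
wrist_force: [-1.3, 0.6, 7.6]
grip_width: 0.057
t: 4.35
position: [0.4526, -0.0871, 0.168]
eef_rot: [0.0, 0.714, 0.7, 0.0]
wrist_force: [0.4, 0.4, -0.3]
grip_width: 0.0572
t 4.35 g [ 0.4526 -0.0871  0.1141] F [ 0.4  0.4 -0.3] w 0.0572 j [ 0.26  0.53 -0.27  2.3   0.41  0.35 -0.38]
shift [-0.0804  0.1817 -0.0008] turn -0.0853
```

View pics/s1.png

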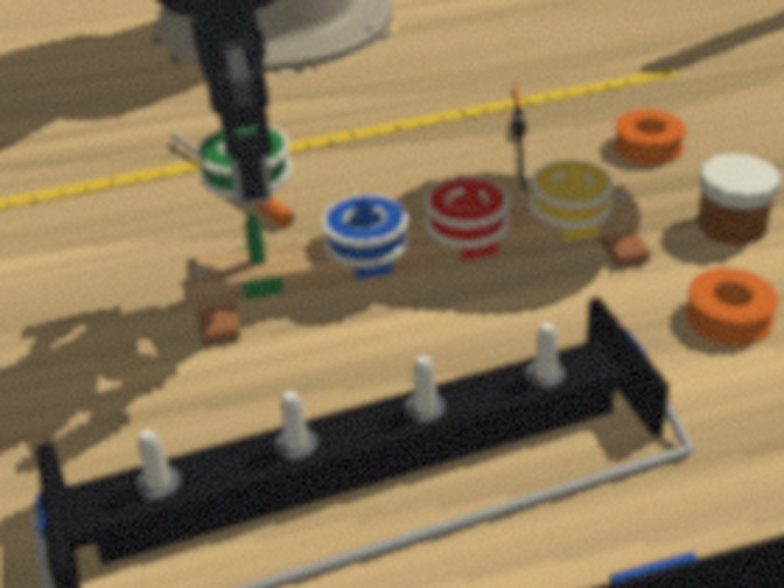

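Green is gripped and clear of its peg (crop at ~245,160); the other three are untouched. Next I'll carry it over the rightmost rack peg and check.

```bash
python3 -m handwheel '{"xyz":[[-0.02,0.045,0],[-0.04,0.09,0],[-0.06,0.136,0],[-0.08,0.182,0],[-0.08,0.182,0],[-0.08,0.182,0],[-0.08,0.182,0]],"turn":[-0.03,-0.06,-0.085,-0.085,-0.085,-0.085,-0.085],"claw":[0.1,0.1,0.1,0.1,0.1,0.1,0.1]}' 30
python3 - <<'E'
from h import *
to([*P["g"],.045],HP)
a=snapshot("scene")[:,:,::-1];b=snapshot("top")[:,:,::-1]
f=lambda i,x,y:cv2.resize(i[y:y+140,x:x+130],None,fx=4,fy=4,interpolation=3)[:, :400]
cv2.imwrite("pics/s2.png",np.hstack([f(a,100,150),f(b,310,60)]))
E
```

```text
t: 5.28
position: [0.632, -0.1696, 0.1674]
eef_rot: [-0.001, 0.683, 0.73, -0.001]
wrist_force: [1.0, -0.3, -1.3]
grip_width: 0.0567
t 5.275 g [ 0.6319 -0.1696  0.1135] F [ 1.  -0.3 -1.3] w 0.0567 j [ 0.41  0.7  -0.37  1.85  0.39  0.66 -0.12]
shift [-0.0015  0.0009  0.0685] turn 0.0011
```

View pics/s2.png

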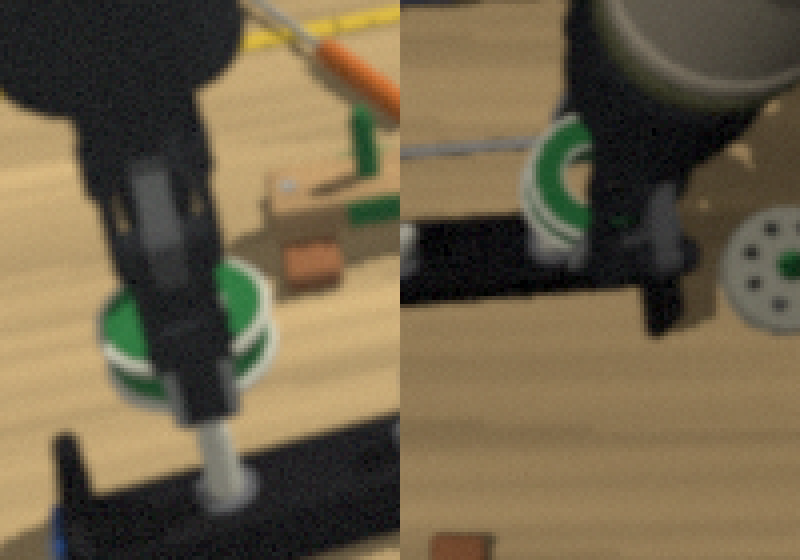

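```bash
python3 - <<'E'
from h import *
for z in(.118,.1205): print(proj("scene",(.6319,-.1696,z)),ray("scene",(146.1,228.4),z))
# top view: left edge of spool upper flange, 520/4+310-100
print(proj("top",(.6319,-.1696,.1205)),proj("top",(.6319,-.1406,.1205)))
E
```

```text
[146.45328913 228.13794483] [ 0.6322902  -0.17009559  0.118     ]
[146.11157974 226.75478709] [ 0.63528604 -0.16985066  0.1205    ]
[357.64252579 103.18579915] [340.88766784 103.52948564]
```

The spool's image agrees with the grasp point to about 1 mm, so I'll lower it.

```bash
python3 -m handwheel '{"xyz":[[-0.0015,0.001,0.015],[-0.0015,0.001,0.03],[-0.0015,0.001,0.045],[-0.0015,0.001,0.057],[-0.0015,0.001,0.064],[-0.0015,0.001,0.067],[-0.0015,0.001,0.067],[-0.0015,0.001,0.067]],"turn":[0,0,0,0,0,0,0,0],"claw":[0.1,0.1,0.1,0.1,0.1,0.1,0.1,0.1]}' 30
python3 - <<'E'
from h import *
to([*P["g"],.045],HP)
E
```

```text
t: 6.38
position: [0.6345, -0.1719, 0.1013]
eef_rot: [0.0, 0.683, 0.73, 0.0]
wrist_force: [0.3, -0.6, -1.1]
grip_width: 0.0573
t 6.375 g [ 0.6346 -0.1719  0.0474] F [ 0.3 -0.6 -1.1] w 0.0573 j [ 0.38  0.79 -0.32  1.88  0.44  0.54 -0.16]
shift [ 0.001  -0.0017  0.0024] turn -0.0
```

```bash
python3 -m handwheel '{"xyz":[[0,0,0.001],[0,0,0.002],[0,0,0.002],[0,0,0.002]],"turn":[0,0,0,0],"claw":[0.1,0.1,0.1,0.1]}' 30
python3 -m handwheel '{"xyz":[[0,0,0.001],[0,0,0.001],[0,0,0.001]],"turn":[0,0,0],"claw":[0.1,0.1,0.1]}' 30
python3 - <<'E'
from h import *
to([*P["g"],.045],HP)
a=snapshot("scene")[:,:,::-1]
crop(a,90,180,290,320,4,"pics/s3.png")
E
```

```text
t: 6.88
position: [0.6343, -0.1718, 0.099]
eef_rot: [0.0, 0.683, 0.73, 0.0]
wrist_force: [0.2, 0.1, 2.7]
grip_width: 0.0571
t: 7.25
position: [0.6344, -0.1718, 0.0989]
eef_rot: [0.0, 0.683, 0.73, -0.0]
wrist_force: [-3.1, -0.3, 11.2]
grip_width: 0.0573
t 7.25 g [ 0.6344 -0.1718  0.045 ] F [-3.1 -0.3 11.2] w 0.0573 j [ 0.38  0.79 -0.31  1.88  0.44  0.54 -0.17]
shift [ 0.0009 -0.0015  0.    ] turn 0.0
```

View pics/s3.png

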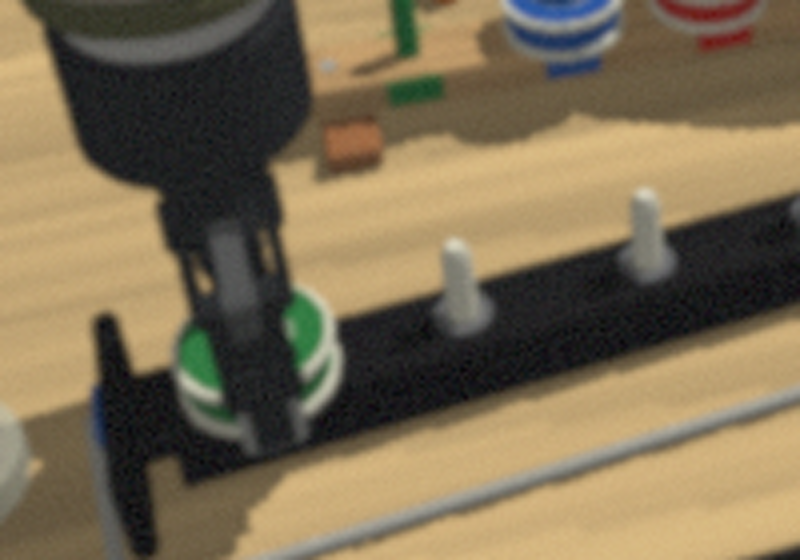

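Green is seated: contact at 11 N at the same TCP height as the pick. I'll release it and go to blue.

```bash
python3 -m handwheel '{"xyz":[[0,0,-0.001],[0,0,-0.001],[0,0,-0.001],[0,0,-0.001],[0,0,-0.02],[0,0,-0.05],[0,0,-0.08],[0,0,-0.08],[0,0,-0.08]],"turn":[0,0,0,0,0,0,0,0,0],"claw":[-0.6,-0.6,-0.6,-0.6,-0.6,-0.6,-1,-1,-1]}' 30
python3 - <<'E'
from h import *
to([[*S["b"],.12],[*S["b"],.044]],HS)
E
```

```text
t: 8.43
position: [0.6341, -0.172, 0.1783]
eef_rot: [0.0, 0.683, 0.73, -0.0]
wrist_force: [0.5, 0.1, -1.2]
grip_width: 0.0853
t 8.425 g [ 0.6341 -0.172   0.1244] F [ 0.5  0.1 -1.2] w 0.0853 j [ 0.42  0.69 -0.38  1.84  0.38  0.68 -0.11]
shift [ 0.1692 -0.1683  0.0043] turn 0.0898
shift [ 0.1692 -0.1683  0.0803] turn 0.0898
```

```bash
python3 -m handwheel '{"xyz":[[0.042,-0.042,0],[0.084,-0.084,0],[0.126,-0.126,0],[0.169,-0.168,0],[0.169,-0.168,0],[0.169,-0.168,0],[0.169,-0.168,0],[0.169,-0.168,0.03],[0.169,-0.168,0.06],[0.169,-0.168,0.075],[0.169,-0.168,0.08],[0.169,-0.168,0.08],[0.169,-0.168,0.08],[0.169,-0.168,0.08],[0.169,-0.168,0.08],[0.169,-0.168,0.08],[0.169,-0.168,0.08]],"turn":[0.03,0.06,0.09,0.09,0.09,0.09,0.09,0.09,0.09,0.09,0.09,0.09,0.09,0.09,0.09,0.09,0.09],"claw":[-1,-1,-1,-1,-1,-1,-1,-1,-1,-1,-1,-1,0.1,0.1,0.1,0.1,0.1]}' 30
python3 -m handwheel '{"xyz":[[0,0,-0.01],[0,0,-0.03],[0,0,-0.05],[0,0,-0.07],[0,0,-0.07],[0,0,-0.07]],"turn":[0,0,0,0,0,0],"claw":[0.1,0.1,0.1,0.1,0.1,0.1]}' 30
python3 - <<'E'
from h import *
to([*P["b"],.115],HP)
E
```

```text
t: 10.55
position: [0.4557, -0.0144, 0.0987]
eef_rot: [0.001, 0.716, 0.698, 0.0]
wrist_force: [-1.4, -0.4, 5.6]
grip_width: 0.0561
t: 11.3
position: [0.4554, -0.0145, 0.168]
eef_rot: [0.0, 0.716, 0.698, 0.0]
wrist_force: [0.5, -0.1, -1.4]
grip_width: 0.0562
t 11.3 g [ 0.4554 -0.0145  0.1141] F [ 0.5 -0.1 -1.4] w 0.0562 j [ 0.11  0.53 -0.29  2.31  0.43  0.35 -0.57]
shift [-0.0771  0.1745 -0.0008] turn -0.0904
```

```bash
python3 -m handwheel '{"xyz":[[-0.02,0.045,0],[-0.039,0.088,0],[-0.058,0.132,0],[-0.077,0.175,0],[-0.077,0.175,0],[-0.077,0.175,0],[-0.077,0.175,0],[-0.077,0.175,0]],"turn":[-0.03,-0.06,-0.09,-0.09,-0.09,-0.09,-0.09,-0.09],"claw":[0.1,0.1,0.1,0.1,0.1,0.1,0.1,0.1]}' 30
python3 - <<'E'
from h import *
to([*P["b"],.047],HP)
o,R,g=tool();print(proj("scene",g+[0,0,.006]))
a=snapshot("scene")[:,:,::-1]
crop(a,90,150,290,300,4,"pics/s4.png")
E
```

```text
t: 12.3
position: [0.628, -0.0948, 0.1679]
eef_rot: [-0.0, 0.683, 0.73, -0.0]
wrist_force: [0.0, -0.3, 0.3]
grip_width: 0.0564
t 12.3 g [ 0.6279 -0.0948  0.114 ] F [ 0.  -0.3  0.3] w 0.0564 j [ 0.31  0.69 -0.39  1.9   0.42  0.64 -0.27]
shift [-0.001  0.     0.067] turn 0.0011
[200.41110115 213.97829067]
```

View pics/s4.png

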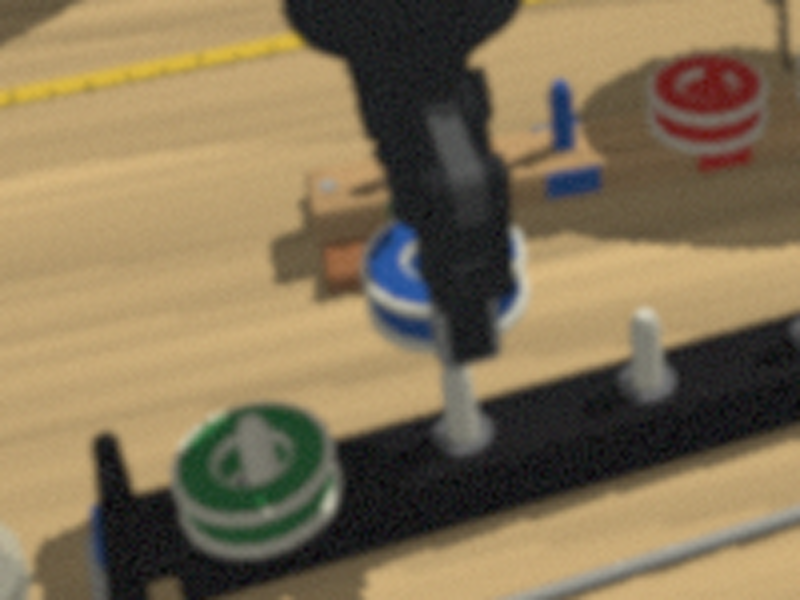

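Green lies flat on its peg. Blue is held, with its centre about 2 mm to the +y side (px 201.5 against 200.4 predicted), so I'll compensate and lower it.

```bash
python3 -m handwheel '{"xyz":[[-0.003,0,0.015],[-0.003,0,0.03],[-0.003,0,0.045],[-0.003,0,0.057],[-0.003,0,0.064],[-0.003,0,0.067],[-0.003,0,0.069],[-0.003,0,0.07],[-0.003,0,0.07],[-0.003,0,0.07]],"turn":[0,0,0,0,0,0,0,0,0,0],"claw":[0.1,0.1,0.1,0.1,0.1,0.1,0.1,0.1,0.1,0.1]}' 30
python3 - <<'E'
from h import *
to([*P["b"],.045],HP)
E
```

```text
t: 13.6
position: [0.6289, -0.0984, 0.0988]
eef_rot: [0.0, 0.683, 0.73, 0.0]
wrist_force: [-1.4, -0.1, 5.6]
grip_width: 0.0561
t 13.6 g [ 0.6289 -0.0984  0.0449] F [-1.4 -0.1  5.6] w 0.0561 j [ 0.28  0.78 -0.33  1.93  0.48  0.51 -0.32]
shift [ 0.0026 -0.0008 -0.0001] turn 0.0001
```

Seated at the same height, with light contact. I'll release it and go to red.

```bash
python3 -m handwheel '{"xyz":[[0,0,-0.0005],[0,0,-0.0005],[0,0,-0.0005],[0,0,-0.0005],[0,0,-0.02],[0,0,-0.05],[0,0,-0.08],[0,0,-0.08],[0,0,-0.08]],"turn":[0,0,0,0,0,0,0,0,0],"claw":[-0.6,-0.6,-0.6,-0.6,-0.6,-0.6,-1,-1,-1]}' 30
python3 - <<'E'
from h import *
to([*S["r"],.044],HS)
E
```

```text
t: 14.72
position: [0.6286, -0.0986, 0.1783]
eef_rot: [0.0, 0.683, 0.73, 0.0]
wrist_force: [-0.1, -0.5, -0.8]
grip_width: 0.0854
t 14.725 g [ 0.6287 -0.0986  0.1244] F [-0.1 -0.5 -0.8] w 0.0854 j [ 0.33  0.67 -0.4   1.89  0.41  0.66 -0.26]
shift [ 0.1676 -0.1623  0.0803] turn 0.0898
```

```bash
python3 -m handwheel '{"xyz":[[0.042,-0.041,0],[0.084,-0.082,0],[0.126,-0.122,0],[0.168,-0.162,0],[0.168,-0.162,0],[0.168,-0.162,0],[0.168,-0.162,0],[0.168,-0.162,0.03],[0.168,-0.162,0.06],[0.168,-0.162,0.075],[0.168,-0.162,0.08],[0.168,-0.162,0.08],[0.168,-0.162,0.08],[0.168,-0.162,0.08],[0.168,-0.162,0.08],[0.168,-0.162,0.08],[0.168,-0.162,0.08]],"turn":[0.03,0.06,0.09,0.09,0.09,0.09,0.09,0.09,0.09,0.09,0.09,0.09,0.09,0.09,0.09,0.09,0.09],"claw":[-1,-1,-1,-1,-1,-1,-1,-1,-1,-1,-1,-1,0.1,0.1,0.1,0.1,0.1]}' 30
python3 -m handwheel '{"xyz":[[0,0,-0.01],[0,0,-0.03],[0,0,-0.05],[0,0,-0.07],[0,0,-0.07],[0,0,-0.07]],"turn":[0,0,0,0,0,0],"claw":[0.1,0.1,0.1,0.1,0.1,0.1]}' 30
python3 - <<'E'
from h import *
to([*P["r"],.115],HP)
E
```

```text
t: 16.85
position: [0.4564, 0.0584, 0.0987]
eef_rot: [0.0, 0.716, 0.698, 0.001]
wrist_force: [-0.3, -0.8, 6.4]
grip_width: 0.0571
t: 17.6
position: [0.456, 0.0583, 0.168]
eef_rot: [0.0, 0.716, 0.698, 0.0]
wrist_force: [-0.2, 0.2, -0.1]
grip_width: 0.0573
t 17.6 g [0.456  0.0583 0.1141] F [-0.2  0.2 -0.1] w 0.0573 j [-0.03  0.54 -0.3   2.3   0.45  0.36 -0.74]
shift [-0.0752  0.169  -0.0009] turn -0.0904
```

```bash
python3 -m handwheel '{"xyz":[[-0.019,0.042,0],[-0.038,0.085,0],[-0.057,0.127,0],[-0.075,0.169,0],[-0.075,0.169,0],[-0.075,0.169,0],[-0.075,0.169,0],[-0.075,0.169,0]],"turn":[-0.03,-0.06,-0.09,-0.09,-0.09,-0.09,-0.09,-0.09],"claw":[0.1,0.1,0.1,0.1,0.1,0.1,0.1,0.1]}' 30
python3 - <<'E'
from h import *
to([*P["r"],.044],HP)
o,R,g=tool();print(proj("scene",g+[0,0,.006]))
a=snapshot("scene")[:,:,::-1]
crop(a,140,140,340,290,4,"pics/s5.png")
E
```

```text
t: 18.6
position: [0.6226, -0.0198, 0.1679]
eef_rot: [-0.0, 0.683, 0.73, -0.0]
wrist_force: [0.7, 0.0, -0.8]
grip_width: 0.0569
t 18.6 g [ 0.6226 -0.0198  0.114 ] F [ 0.7  0.  -0.8] w 0.0569 j [ 0.21  0.68 -0.41  1.93  0.44  0.62 -0.41]
shift [-0.0012  0.0005  0.07  ] turn 0.0012
[250.67316129 201.25778741]
```

View pics/s5.png

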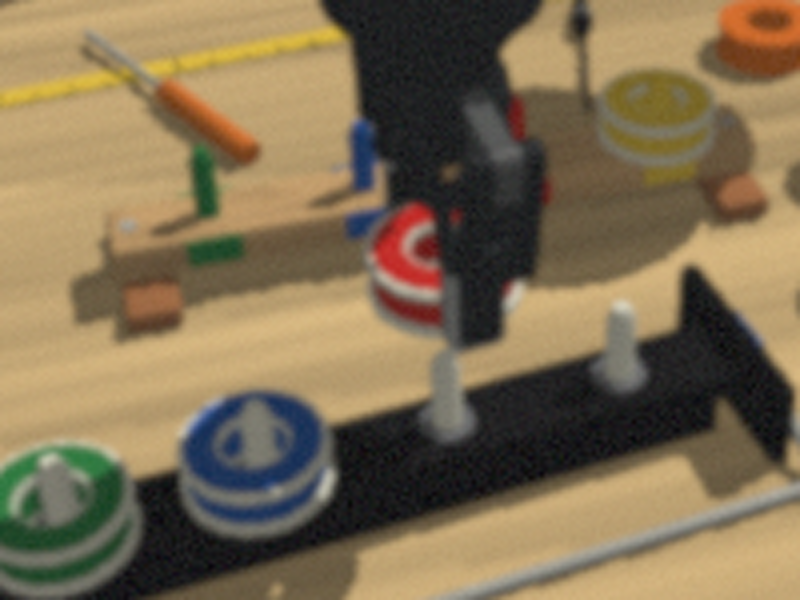

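Blue is seated and centred. Red is held within about 1 mm of prediction (251.1 against 250.7), so I'll lower it.

```bash
python3 -m handwheel '{"xyz":[[-0.0015,0,0.015],[-0.0015,0,0.03],[-0.0015,0,0.045],[-0.0015,0,0.057],[-0.0015,0,0.064],[-0.0015,0,0.067],[-0.0015,0,0.069],[-0.0015,0,0.07],[-0.0015,0,0.07],[-0.0015,0,0.07]],"turn":[0,0,0,0,0,0,0,0,0,0],"claw":[0.1,0.1,0.1,0.1,0.1,0.1,0.1,0.1,0.1,0.1]}' 30
python3 - <<'E'
from h import *
to([*P["r"],.045],HP)
E
```

```text
t: 19.9
position: [0.6234, -0.0219, 0.0989]
eef_rot: [0.0, 0.683, 0.73, 0.0]
wrist_force: [-1.8, 0.2, 5.1]
grip_width: 0.0573
t 19.9 g [ 0.6235 -0.0219  0.045 ] F [-1.8  0.2  5.1] w 0.0573 j [ 0.16  0.77 -0.34  1.96  0.51  0.5  -0.47]
shift [ 0.001  -0.0003 -0.    ] turn 0.0
```

```bash
python3 -m handwheel '{"xyz":[[0,0,-0.0005],[0,0,-0.0005],[0,0,-0.0005],[0,0,-0.0005],[0,0,-0.02],[0,0,-0.05],[0,0,-0.08],[0,0,-0.08],[0,0,-0.08]],"turn":[0,0,0,0,0,0,0,0,0],"claw":[-0.6,-0.6,-0.6,-0.6,-0.6,-0.6,-1,-1,-1]}' 30
python3 - <<'E'
from h import *
to([*S["y"],.044],HS)
E
```

```text
t: 21.02
position: [0.6231, -0.0222, 0.1783]
eef_rot: [0.0, 0.683, 0.73, 0.0]
wrist_force: [-0.2, -0.1, -0.3]
grip_width: 0.0853
t 21.025 g [ 0.6232 -0.0222  0.1244] F [-0.2 -0.1 -0.3] w 0.0853 j [ 0.22  0.66 -0.42  1.92  0.43  0.64 -0.4 ]
shift [ 0.167  -0.1544  0.0803] turn 0.0897
```

```bash
python3 -m handwheel '{"xyz":[[0.042,-0.039,0],[0.084,-0.077,0],[0.126,-0.116,0],[0.166,-0.154,0],[0.166,-0.154,0],[0.166,-0.154,0],[0.166,-0.154,0],[0.166,-0.154,0.03],[0.166,-0.154,0.06],[0.166,-0.154,0.075],[0.166,-0.154,0.08],[0.166,-0.154,0.08],[0.166,-0.154,0.08],[0.166,-0.154,0.08],[0.166,-0.154,0.08],[0.166,-0.154,0.08],[0.166,-0.154,0.08]],"turn":[0.03,0.06,0.09,0.09,0.09,0.09,0.09,0.09,0.09,0.09,0.09,0.09,0.09,0.09,0.09,0.09,0.09],"claw":[-1,-1,-1,-1,-1,-1,-1,-1,-1,-1,-1,-1,0.1,0.1,0.1,0.1,0.1]}' 30
python3 -m handwheel '{"xyz":[[0,0,-0.01],[0,0,-0.03],[0,0,-0.05],[0,0,-0.07],[0,0,-0.07],[0,0,-0.07]],"turn":[0,0,0,0,0,0],"claw":[0.1,0.1,0.1,0.1,0.1,0.1]}' 30
python3 - <<'E'
from h import *
to([*P["y"],.115],HP)
E
```

```text
t: 23.15
position: [0.459, 0.1334, 0.0988]
eef_rot: [0.0, 0.716, 0.698, 0.001]
wrist_force: [-0.2, -0.2, 5.8]
grip_width: 0.0562
t: 23.9
position: [0.4587, 0.1333, 0.1679]
eef_rot: [0.0, 0.716, 0.698, 0.0]
wrist_force: [-0.2, -0.3, -1.0]
grip_width: 0.0566
t 23.9 g [0.4587 0.1333 0.114 ] F [-0.2 -0.3 -1. ] w 0.0566 j [-0.17  0.55 -0.32  2.26  0.45  0.39 -0.89]
shift [-0.0764  0.1612 -0.0009] turn -0.0903
```

```bash
python3 -m handwheel '{"xyz":[[-0.019,0.04,0],[-0.038,0.08,0],[-0.057,0.121,0],[-0.076,0.161,0],[-0.077,0.161,0],[-0.077,0.161,0],[-0.077,0.161,0],[-0.077,0.161,0]],"turn":[-0.03,-0.06,-0.09,-0.09,-0.09,-0.09,-0.09,-0.09],"claw":[0.1,0.1,0.1,0.1,0.1,0.1,0.1,0.1]}' 30
python3 - <<'E'
from h import *
to([*P["y"],.044],HP)
o,R,g=tool();print(proj("scene",g+[0,0,.006]))
a=snapshot("scene")[:,:,::-1]
crop(a,170,130,370,280,4,"pics/s6.png")
E
```

```text
t: 24.9
position: [0.6172, 0.0534, 0.1679]
eef_rot: [-0.0, 0.683, 0.731, -0.0]
wrist_force: [-0.6, -1.0, -0.2]
grip_width: 0.0561
t 24.9 g [0.6171 0.0534 0.114 ] F [-0.6 -1.  -0.2] w 0.0561 j [ 0.1   0.68 -0.42  1.94  0.45  0.62 -0.54]
shift [-0.0005  0.0009  0.07  ] turn 0.0014
[296.21702247 189.64881881]
```

View pics/s6.png

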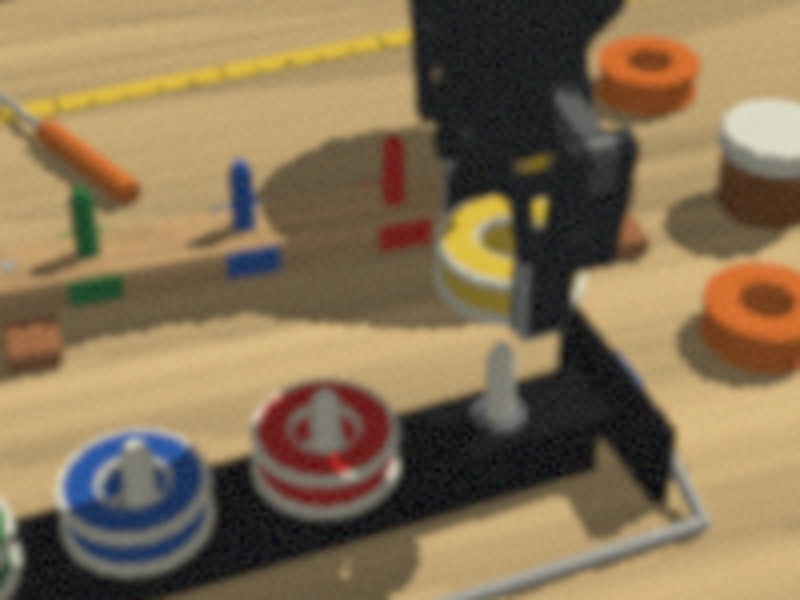

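Red is seated. Yellow sits about 2.5 mm to the +y side (297.6 against 296.2), so I'll compensate and lower it.

```bash
python3 -m handwheel '{"xyz":[[-0.003,0.001,0.015],[-0.003,0.001,0.03],[-0.003,0.001,0.045],[-0.003,0.001,0.057],[-0.003,0.001,0.064],[-0.003,0.001,0.067],[-0.003,0.001,0.069],[-0.003,0.001,0.07],[-0.003,0.001,0.07],[-0.003,0.001,0.07]],"turn":[0,0,0,0,0,0,0,0,0,0],"claw":[0.1,0.1,0.1,0.1,0.1,0.1,0.1,0.1,0.1,0.1]}' 30
python3 - <<'E'
from h import *
to([*P["y"],.045],HP)
E
```

```text
t: 26.2
position: [0.6191, 0.0498, 0.0988]
eef_rot: [0.0, 0.683, 0.73, 0.0]
wrist_force: [-2.4, 0.0, 5.8]
grip_width: 0.0564
t 26.2 g [0.6192 0.0498 0.0449] F [-2.4  0.   5.8] w 0.0564 j [ 0.05  0.77 -0.35  1.96  0.52  0.5  -0.6 ]
shift [ 0.0033 -0.0009 -0.0001] turn 0.0
```

Seated. I'll release it, raise and back the arm off towards the robot, then check.

```bash
python3 -m handwheel '{"xyz":[[0,0,-0.0005],[0,0,-0.0005],[0,0,-0.0005],[0,0,-0.0005],[0,0,-0.02],[0,0,-0.05],[0,0,-0.09],[0,0,-0.14],[0.04,-0.04,-0.18],[0.08,-0.06,-0.18],[0.13,-0.08,-0.18],[0.18,-0.1,-0.18],[0.23,-0.1,-0.18],[0.28,-0.1,-0.18],[0.28,-0.1,-0.18],[0.28,-0.1,-0.18]],"turn":[0,0,0,0,0,0,0,0,0,0,0,0,0,0,0,0],"claw":[-0.6,-0.6,-0.6,-0.6,-0.6,-0.6,-0.6,-0.6,-0.6,-0.6,-0.6,-0.6,-0.6,-0.6,-0.6,-0.6]}' 30
python3 - <<'E'
from h import *
a=snapshot("scene")[:,:,::-1];b=snapshot("top")[:,:,::-1]
f=lambda i,x,y,w,h:cv2.resize(i[y:y+h,x:x+w],(800,int(800*h/w)),interpolation=3)[:300]
cv2.imwrite("pics/s7.png",np.vstack([f(a,95,190,270,101),f(b,180,80,220,82)]))
E
```

```text
t: 28.2
position: [0.5006, 0.322, 0.2785]
eef_rot: [0.0, 0.683, 0.73, -0.0]
wrist_force: [-0.6, 0.2, 0.3]
grip_width: 0.0684
```

View pics/s7.png

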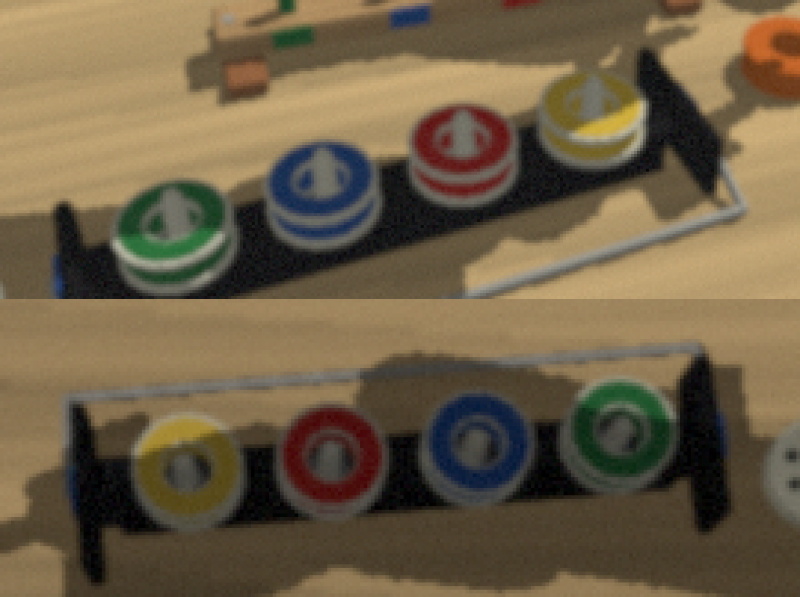

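All four spools lie flat on the rack rail with pegs through their bores. From the robot's left the order is yellow, red, blue, green (top crop: 187, 332, 476, 620), and the gripper is clear.

```bash
python3 -c "
from plant import r
r.close_job()"
```

```text
the job is handed in; nothing more can be done
```

I moved all four spools from the stand to the rack one at a time, in the order green, blue, red, yellow. Each was lowered until it touched the rail, then released. The job was handed in at about 28 s on the robot's clock, against the 101 s limit.

- **Final pictures (both cameras):** all four spools lie flat on the rail with a peg through each bore. From the robot's left the row reads yellow, red, blue, green, the same as on the stand. The arm was raised and clear of everything.
- **Forces:** each spool touched down at the same height as its pick, with at most 11 N read at the wrist when I checked. No spool was dropped in any step I saw.
- **Disagreements:** blue and yellow sat about 2–2.5 mm off-centre in the grip, which I corrected before lowering. Grip width read 56–57 mm against the stated 58 mm. My estimates of the peg feet and peg tips differed by about 7 mm in x; I used the tips, which both views agreed on. No check failed.

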